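# Hold a heat sink flush on the tilted test plate

### The job

Turn the red detent knob of the tilting test stage counter-clockwise (seen from above) until it clicks over to its far stop, so that its yellow guard arm is swung off the copper plate. Then pick up the pale silver heat sink, fins up, tilt it to the slope of the copper plate and press it gently onto the plate, centred, square and flush, until the sprung plate has sunk about half of its 8 mm travel and is not bottomed; finish while still gripping the heat sink and holding it pressed there. Leave the other things on the bench where they are.

Things in the scene. Friction and masses are not known exactly. Their poses are not given: they have to be found in the camera images.
- stage: Tilting test stage, fixed: grey base 110 x 200 x 12 mm (y -70 to 130 mm), two aluminium cheeks (outer sides at y = +-43, tops 64 mm up) bearing a tilting cradle with the copper plate, and at y = +92 mm a post with the red knob. Origin: at bench level below the middle of the tilt axis (47 mm up); x away from the robot, y along the tilt axis towards the knob, z up.
- stage_tilt (a joint): Slope of the copper plate, rad: 0 level; growing values lean its face towards the robot (towards -x of the stage). Stiff: it stays at the slope found (0.15 to 0.38) under forces below 100 N.
- plate_sink (a joint): How far the sprung copper plate has sunk along its own normal, m: 0 at rest, 0.008 bottomed. Preload about 3 N, then 1.2 N per mm (about 8 N half-way). The plate moves only along its normal.
- plate_face (a point): Centre of the top face of the copper plate (46 x 46 x 7 mm); z is the face's normal, y along the tilt axis, x up the slope. It moves with the plate. At slope t and sink 0 it lies 22 mm from the tilt axis along the normal.
- guard_knob (a joint): Angle of the red knob about its upright axis, rad: 0 at the start (guard arm over the plate), growing counter-clockwise from above, stop at 1.4. A spring detent of up to about 0.15 N m (greatest at 0) pushes it back to 0 below 0.7 and onwards to 1.4 above 0.7; let go past 0.7 it snaps to 1.4.
- knob_grip (a point): On the knob's axis, 124 mm over the bench, where a TCP grips from above: the knob's red bar is 13 mm thick (x of this frame), 40 mm long (y); its top is 8 mm above this point, its foot 23 mm below, where a black disc of 32 mm diameter begins. The frame turns with the knob.
- guard_tip (a point): Round end of the yellow guard arm, 93 mm from the knob's axis at the arm's mid-height, 95 mm over the bench; the arm is 12 mm wide, 6 mm thick and runs from the knob along -y of the knob_grip frame. It turns with the knob.
- heat_sink: Pale silver square heat sink, 40 x 40 x 20 mm, fins on top, flat underside; about 0.06 to 0.13 kg. Origin: centre of the flat underside, z up through the fins. Its sides stand turned 0.385 rad (counter-clockwise from above) from this frame's x and y: use sink_base.
- sink_base (a point): The heat sink's underside centre, the same point as its origin, with x and y square to its sides and z up through the fins. Grip across two facing sides (40 mm), along x or y of this frame.
- flux_jar: Small white jar with a teal lid, 40 mm diameter, 41 mm high, standing loose on the bench; leave alone. Origin: centre of its underside.
- eraser: Green and white eraser, 43 x 24 x 12 mm, lying loose on the bench; leave alone. Origin: centre of its underside.
Things that resemble listed ones, but are neither listed nor needed, are in the scene too. What is shaped like the heat_sink but brown or pink is not meant.

How it is judged:
By the outcome, as a careful person would: the job done as asked, in the order asked, and still so for the second after the job is handed in, while the arm keeps its last pose, push and grip.
It also fails if it takes over 58 s, if anything falls off the work surface, if the arm or the gripper's body presses on something with over 40 N, if the wrist force passes 120 N, or if a joint passes its speed limit or range.

### The arm

A 7-joint arm with a two-finger parallel gripper is mounted at the origin on a cart in front of the work surface, level with it; the furniture and walls round the work are solid. World frame = base frame: x ahead of the robot, y to its left, z up, the work surface at z = 0. Lengths are in mm, angles in rad, forces in N, time in s.
With the tool pointing down it reaches from about 425 to 1025 mm from the base axis. Payload 9.4 kg.
Tool frame: the origin (TCP) lies between the finger pads, 19 mm behind the fingertips; this is the grasp point; z points along the fingers, y is the line along which they close (so a half turn about z gives the same grasp; the last joint's range is limited). The gripper opens to 93 mm and grips with 3 to 60 N. Pads are 15 mm wide; open, the fingers measure 128 mm over their backs; the gripper's body (75 mm by 188 mm) begins 65 mm behind the grasp point.
Start: joints at [1.273, 0.599, -0.003, 1.599, 0.002, 0.943, -0.08], TCP at [158.773, -707.4, 237.418] pointing down, gripper open.
Joint ranges: [-2.57, 2.57], [-0.35, 1.97], [-1.29, 1.29], [0.11, 2.56], [-1.05, 4.19], [0.11, 1.86], [-2.63, 2.63]. Speed limits (rad/s): [2.22, 2.22, 3.01, 3.01, 3.14, 3.14, 3.14].

### API

Orientations are given as a rotation vector (axis times angle).
In Python, from rig import * gives the robot as it stands.
- The arm moves only by the tool send_rows, never from a script. Its argument "increments" is a list of rows, each a list of 7 numbers: the opening, from 0 (shut) to 1 (fully open), then the shift along the tool's x, y, z in units of 0.02 m (1.0 is 0.02 m), then the turn, a rotation vector about the tool's x, y, z in units of 4 degrees (1.0 is 4 degrees). In form: [[fingers, x, y, z, rx, ry, rz], ...]. A call has exactly 10 rows; each row shifts and turns the commanded pose from where the row before left it, along the tool's axes as they then stand; what a row does not reach is not made up. A row lasts 1/12 s, in which the tool goes at most 41.7 mm and 7.16 degrees, less where a joint would pass 70% of its speed; a pose out of reach is approached as far as the arm can. A call with a number of a shift or a turn outside -1 to 1 is refused whole. A call with a gripper value outside its range is refused whole. The fingers move at their own pace and stop on an object; "squeeze" is the grip in N (left out, the last holds). Time passes only in rows, so rows that do not move let the fingers close, or fill a call up. It gives the time, the measured TCP pose, the force, the opening and the grip force at its end, in the units of the state.
- read_state(): the state, without advancing time (a new reading comes with each control period).
- capture(name): name is "scene" or "side" or "wrist"; returns (picture, depth): 480x640x3 uint8, red, green, blue; 480x640 float32, mm along the optical axis (not along the pixel's ray), 0 where there is no reading.
- camera_model(name): a dict with "fov_y" (degrees; the focal length in pixels is half the picture's height over the tangent of half this angle, whatever the lens; pixels are square), "cx", "cy" (the principal point, pixels), "R" (3x3) and "t" (3): a world point X has camera coordinates R X + t; the wrist camera has in their place "T_tool_cam" (4x4, takes a point from camera to tool coordinates, whose origin is the TCP and whose axes are the flange's). Camera axes: x right, y down, z forward; pixel columns grow to the right and rows downward; lengths in mm; the calibration is good to about 2 mm. A picture is of the moment at which its call begins: read the wrist's pose just before it. camera_model takes no time and is no camera call.
- sign_off(): hands the job in; it is judged then, once.
The state is a dict: "time_s": time; "joint_pos": joint angles; "dq": joint speeds; "tau": joint torques, N m; "eef_pos": TCP position; "ee_rot": TCP orientation; "ft_force": force on the tool from outside, world axes, zero at the start; "moment": the same for the moment, N m; "opening": finger opening in mm; "gripper_force": force on a finger pad.
Only numpy, scipy, OpenCV 4.12 (cv2) and the standard library are available. Lean on these libraries where they do the work, as an engineer would, in place of code of your own. Each camera call takes 0.05 s, during which the arm holds its last target. There are 200 camera calls.

## Working session

There is one attempt and no reset: what is moved stays moved. The work goes in short steps, Python scripts to look and compute and a tool call to move; the robot and the scene stay as the last step left them, time stands still between calls to the robot, and variables do not carry over. Pictures are saved under pics/ and viewed, at most 10 in all, crops included, and the job is handed in when it is done.

Besides the shell and the picture viewer there is one more tool, called by a JSON object that holds its "op" and its "data". send_rows: Moves the arm, as the interface text tells. Shifts and turns lie within -1 to 1; 1 stands for 0.02 m of shift or 4 degrees of turn. Its arguments: {"type":"object","properties":{"increments":{"type":"array"},"squeeze":{"type":"number"}},"required":["increments"]}

```bash
mkdir -p pics; ls
cat > h.py <<'E'
from rig import *
import numpy as np, cv2
from scipy.spatial.transform import Rotation as Ro
def cam(name):
    s=read_state(); im,d=capture(name); m=camera_model(name)
    f=240/np.tan(np.radians(m["fov_y"])/2)
    if "T_tool_cam" in m:
        T=np.eye(4);T[:3,:3]=Ro.from_rotvec(s["ee_rot"]).as_matrix();T[:3,3]=s["eef_pos"];T=T@np.array(m["T_tool_cam"])
    else:
        T=np.eye(4);R=np.array(m["R"]);T[:3,:3]=R.T;T[:3,3]=-R.T@np.array(m["t"])
    return im,d,dict(f=f,cx=m["cx"],cy=m["cy"],T=T)
def cloud(d,c):
    v,u=np.mgrid[:480,:640]
    P=np.stack([(u-c["cx"])/c["f"]*d,(v-c["cy"])/c["f"]*d,d],-1)
    return P@c["T"][:3,:3].T+c["T"][:3,3]
E
python3 - <<'E'
from h import *
s=read_state();print(s)
for n in("scene","side","wrist"):
    im,d,c=cam(n);print(n,c, (d>0).mean())
    np.savez(f"pics/{n}0.npz",im=im,d=d,f=c["f"],cx=c["cx"],cy=c["cy"],T=c["T"])
    cv2.imwrite(f"pics/{n}0.png",im[:,:,::-1])
E
```

```text
pics
{'time_s': 0.0, 'joint_pos': array([ 1.2732746 ,  0.60013903, -0.00255518,  1.60014185,  0.00184076,
        0.94289376, -0.07983645]), 'dq': array([ 2.35639815e-04, -4.84170498e-04,  5.36779512e-05, -4.46529529e-04,
       -7.12971077e-04,  1.75199541e-04,  2.40567039e-03]), 'tau': array([ 2.44850098e-04, -7.65073371e+01,  1.49714861e+00, -2.52359730e+01,
       -5.24986535e-02,  1.67778321e-02,  1.00592688e-04]), 'eef_pos': array([ 158.67649051, -706.94336468,  236.54546311]), 'ee_rot': array([-3.12092017e+00, -3.46078873e-01,  5.38282454e-04]), 'ft_force': array([-1.01893532,  0.12083972, -0.50005348]), 'moment': array([ 0.00473801, -0.04685218,  0.00281913]), 'gripper_force': 0.0, 'opening': 92.92254698470815}
scene {'f': np.float64(585.1771609891733), 'cx': 318.11953620229195, 'cy': 229.2020064714453, 'T': array([[-5.74588801e-01, -3.50322391e-01,  7.39676910e-01,
        -9.07387235e+01],
       [-8.18381333e-01,  2.34900076e-01, -5.24474926e-01,
         4.67099624e+02],
       [ 9.98514793e-03, -9.06695195e-01, -4.21668259e-01,
         4.74908191e+02],
       [ 0.000000
[... 304 characters left out ...]
0722e-01, -8.79201500e-01,
         7.56574259e+02],
       [-2.38098684e-03, -9.25205292e-01, -3.79459482e-01,
         4.27106076e+02],
       [ 0.00000000e+00,  0.00000000e+00,  0.00000000e+00,
         1.00000000e+00]])} 0.996025390625
wrist {'f': np.float64(411.3124772387672), 'cx': 315.42873132075476, 'cy': 242.05383578203003, 'T': array([[ 2.18457736e-01, -9.31638709e-01, -2.90388590e-01,
         2.39575993e+02],
       [-9.75844721e-01, -2.09114603e-01, -6.32310309e-02,
        -6.88254491e+02],
       [-1.81601865e-03,  2.97187481e-01, -9.54817419e-01,
         3.85538233e+02],
       [ 0.00000000e+00,  0.00000000e+00,  0.00000000e+00,
         1.00000000e+00]])} 0.9960416666666667
```

View pics/scene0.png

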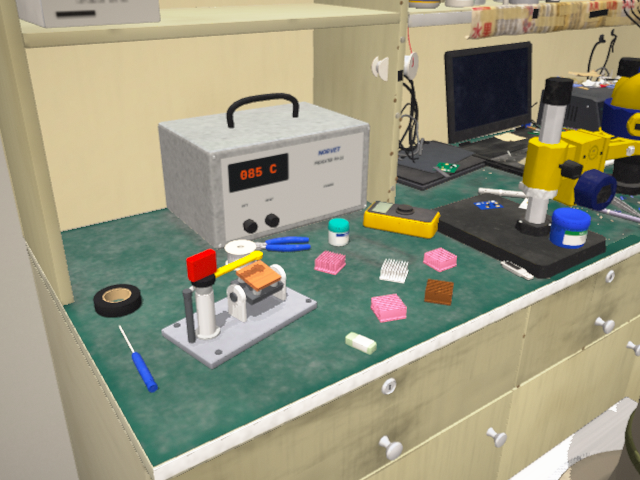

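View pics/side0.png

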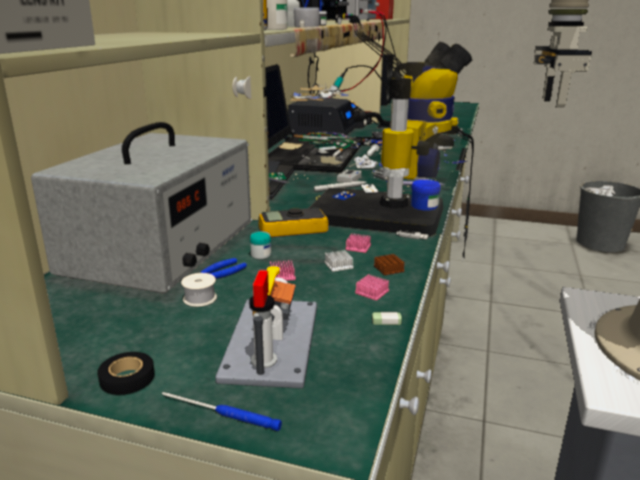

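The scene view shows the red knob at (202,265), the yellow arm at (240,263), the copper plate at (262,275) and the silver sink at (394,270). The jar is at (339,232), the eraser at (361,343), and a black pillar stands beside the knob at (188,315). The side view shows the same layout, with the knob at (262,288) and the sink at (339,260).

```bash
cat >> h.py <<'E'
def meas(im,d,c,n):
    P=cloud(d,c);h=cv2.cvtColor(im,cv2.COLOR_RGB2HSV).astype(int);H,S,V=h[...,0],h[...,1],h[...,2]
    X,Y,Z=P[...,0],P[...,1],P[...,2]
    g=lambda m:cv2.erode(m.astype(np.uint8),np.ones((2,2)))>0
    ws=(d>0)&(d<1600)
    red=g(ws&((H<4)|(H>176))&(S>200)&(Z>80)&(Z<150));yel=g(ws&(H>22)&(H<34)&(S>150)&(Z>80)&(Z<110))
    cop=g(ws&(H>5)&(H<16)&(S>120)&(V>120)&(Z>45)&(Z<95))
    return P,red,yel,cop,H,S,V
def rep(n,p):
    if len(p)<5: print(n,len(p));return
    print(n,len(p),"mean",p.mean(0).round(1),"min",np.percentile(p,2,0).round(1),"max",np.percentile(p,98,0).round(1))
E
python3 - <<'E'
from h import *
for n in("scene","side"):
    z=np.load(f"pics/{n}0.npz");c=dict(f=z["f"],cx=z["cx"],cy=z["cy"],T=z["T"]);im,d=z["im"],z["d"]
    P,red,yel,cop,H,S,V=meas(im,d,c,n);print("==",n)
    rep("red",P[red]);rep("yel",P[yel]);rep("cop",P[cop])
    top=P[red];top=top[top[:,2]>129];rep("redtop",top)
    if len(top)>5: r=cv2.minAreaRect(top[:,:2].astype(np.float32));print(r)
    q=P[yel];cc=q[:,:2]-q[:,:2].mean(0);u=np.linalg.svd(cc)[2][0];print("yel dir deg",np.degrees(np.arctan2(u[1],u[0])))
    q=P[cop];m=q.mean(0)
    for _ in range(4):
        nn=np.linalg.svd(q-m)[2][2];k=abs((q-m)@nn)<1.5;q=q[k];m=q.mean(0)
    nn*=np.sign(nn[2]);print("cop n",nn,"tilt",np.arccos(nn[2]),"azim",np.degrees(np.arctan2(nn[1],nn[0])),m,len(q))
    k0=red|yel|cop
    X,Y,Z=P[...,0],P[...,1],P[...,2]
    r0=P[red].mean(0)
    base=(abs(Z-12)<3)&(S<60)&(np.hypot(X-r0[0],Y-r0[1])<260)&(d>0)
    nl,lab,st,ce=cv2.connectedComponentsWithStats(base.astype(np.uint8))
    i=1+st[1:,4].argmax();b=P[lab==i];rep("base",b);print(cv2.minAreaRect(b[:,:2].astype(np.float32)))
    sb=(394,270) if n=="scene" else (339,260)
    v,u=np.mgrid[:480,:640];w=(abs(u-sb[0])<24)&(abs(v-sb[1])<20)&(S<50)&(V>120)&(Z>3)&(Z<30)
    rep("sink",P[w]);t=P[w&(Z>17)];rep("sinktop",t)
    if len(t)>3: print(cv2.minAreaRect(t[:,:2].astype(np.float32)))
    print(cv2.minAreaRect(P[w][:,:2].astype(np.float32)))
    # bench height check, black pillar
    w=(d>0)&(V<75)&(S<90)&(np.hypot(X-r0[0],Y-r0[1])<60)&(Z>20)&(Z<140);rep("black",P[w])
    for nm,pp in (("jar",(339,238)),("eraser",(361,343))) if n=="scene" else ():
        rep(nm,P[pp[1]-2:pp[1]+3,pp[0]-2:pp[0]+3].reshape(-1,3))
z=np.load("pics/scene0.npz");im=z["im"][190:370,140:480,::-1]
a=cv2.resize(im,None,fx=2.3,fy=2.3,interpolation=cv2.INTER_CUBIC);cv2.imwrite("pics/crop.png",a)
E
```

```text
== scene
red 634 mean [526.5 209.8 118.8] min [521.6 190.3 102.6] max [532.4 226.4 132.3]
yel 484 mean [ 503.4 -118.2   95.4] min [ 440.2 -469.    81.8] max [554.  185.7 106.4]
cop 618 mean [544.6 119.6  67.2] min [523.1  95.2  59.6] max [567.  141.1  72.6]
redtop 130 mean [528.5 208.5 131. ] min [522.8 190.6 129.1] max [535.4 225.6 132.9]
((529.5316162109375, 207.98587036132812), (9.239270210266113, 36.83952331542969), 11.506591796875)
yel dir deg 81.85426446787974
cop n [-0.23213821 -0.04330765  0.97171822] tilt 0.23839506929535428 azim -169.4323948945496 [546.38765478 118.53165785  67.76933672] 478
base 4170 mean [524.9 158.4  11.8] min [477.9  51.    9.5] max [583.5 246.6  13.9]
((544.6717529296875, 146.54629516601562), (111.80387878417969, 201.87538146972656), 12.071332931518555)
sink 440 mean [ 520.8 -119.4   12.1] min [ 498.9 -145.     3.3] max [545.7 -97.3  20.3]
sinktop 121 mean [ 523.3 -121.9   18.8] min [ 500.7 -144.6   17.1] max [ 546.4 -100.3   20.7]
((523.7849731445312, -122.77220153808594), (37.127601623535156, 44.113624572753906), 36.680992126464844)
((522.91845703125
[... 892 characters left out ...]
695345 [538.87124733 119.80806055  64.34023309] 288
base 4284 mean [536.  174.3  10.5] min [481.7  56.3   9.1] max [604.1 248.6  13.7]
((546.406005859375, 149.02691650390625), (109.1485595703125, 201.76197814941406), 12.631107330322266)
sink 337 mean [ 522.2 -115.3   13. ] min [ 500.2 -142.     3.5] max [545.  -95.5  18.2]
sinktop 49 mean [ 524.  -118.9   17.7] min [ 503.3 -143.5   17. ] max [548.  -97.3  19. ]
((525.2070922851562, -120.3553237915039), (36.43632888793945, 38.30131530761719), 36.26258087158203)
((524.3492431640625, -119.46629333496094), (38.32003402709961, 43.47829055786133), 37.90926742553711)
black 505 mean [526.7 230.4  68.7] min [518.2 204.3  21.6] max [545.3 239.7  99.9]
```

View pics/crop.png

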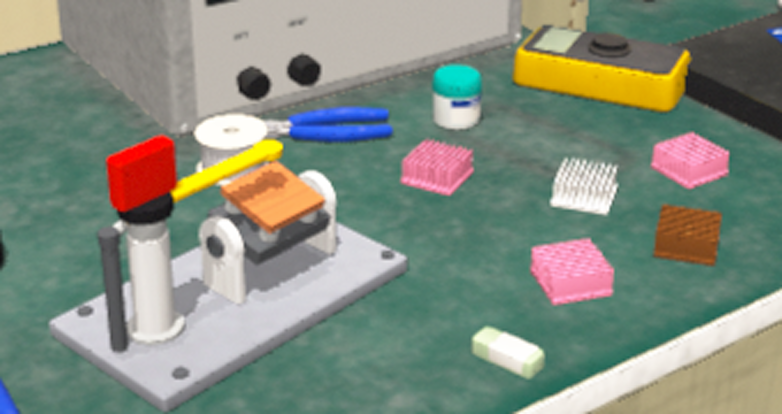

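The crop shows the yellow arm lying over the copper plate, with the black pillar beside the knob post. Pink and brown look-alikes surround the silver sink.

Run:
```python
from h import *
A=[]
for n in("scene","side","wrist"):
    z=np.load(f"pics/{n}0.npz");c=dict(f=z["f"],cx=z["cx"],cy=z["cy"],T=z["T"]);im,d=z["im"],z["d"]
    P=cloud(d,c);A.append(P[d>0])
    if n!="wrist":
        h=cv2.cvtColor(im,cv2.COLOR_RGB2HSV).astype(int);H,S,V=h[...,0],h[...,1],h[...,2]
        for nm,k in (("pink",(H>155)&(H<176)&(S>60)),("brown",(H>3)&(H<16)&(S>90)&(V<130))):
            m=k&(P[...,2]>3)&(P[...,2]<30)&(P[...,0]>350)&(P[...,0]<750)&(abs(P[...,1]+100)<180)
            nl,lab,st,ce=cv2.connectedComponentsWithStats(m.astype(np.uint8))
            for i in range(1,nl):
                if st[i,4]>60: q=P[lab==i];print(n,nm,st[i,4],q.mean(0).round(0),cv2.minAreaRect(q[:,:2].astype(np.float32)))
A=np.concatenate(A)
ys=np.arange(350,-800,-50)
print("max z(cm); cols x=",list(range(150,850,50)))
for y in ys:
    r=[]
    for x in range(150,850,50):
        k=(A[:,0]>=x)&(A[:,0]<x+50)&(A[:,1]>=y-50)&(A[:,1]<y);r.append("%4d"%(np.percentile(A[k,2],98)/10) if k.sum()>8 else "   .")
    print("%5d"%(y-50),"".join(r))
print(np.array(camera_model("wrist")["T_tool_cam"]).round(3))
```

```text
scene pink 512 [ 505. -209.   14.] ((508.76873779296875, -213.74359130859375), (43.8621940612793, 42.57840347290039), 89.8000259399414)
scene pink 477 [602. -48.  14.] ((605.9464721679688, -52.23797607421875), (40.42008972167969, 43.42412185668945), 24.439891815185547)
scene pink 701 [440. -36.  15.] ((443.64520263671875, -39.75898361206055), (41.10629653930664, 42.78697967529297), 72.09503936767578)
scene brown 81 [ 426. -119.    9.] ((424.03204345703125, -120.47883605957031), (38.33272933959961, 6.1951518058776855), 41.348758697509766)
side pink 267 [ 509. -207.   12.] ((509.8329162597656, -210.76776123046875), (46.318031311035156, 38.46199035644531), 87.6514892578125)
side pink 167 [598. -51.  11.] ((601.066162109375, -54.90255355834961), (25.68924903869629, 45.6463508605957), 19.886703491210938)
side pink 484 [445. -33.  13.] ((444.9959411621094, -37.786556243896484), (43.8135986328125, 39.23221969604492), 70.90614318847656)
side brown 405 [ 434. -126.   13.] ((434.95733642578125, -132.38748168945312), (43.00935363769531, 44.22557067871094), 36.23394012451172)
max z(cm); cols x= 
[... 1040 characters left out ...]
 7  18  29  26   2   2   2  38  43   2
 -500  -74 -74 -74 -74  12  19  19   2   2   2   2  38  44  39
 -550  -74 -74 -74 -74  10  19  19  19   2   2   1  38  41   3
 -600  -74 -74 -74 -74   0  28  27  12   0   1   1  38  39  16
 -650   32 -74 -74 -74  33  32  31  30   0   1   1  38  40  38
 -700   39 -74 -74 -74   0  33  31  27   0   1   2  42  43  44
 -750   32  32 -74 -74   0  35  32   .   0   0   2  38  38  44
 -800   32  32 -74 -74  -1   0   0   0   1   2   2  40  43   2
[[-1.00000e-03 -9.55000e-01 -2.97000e-01  8.29700e+01]
 [ 1.00000e+00 -1.00000e-03 -1.00000e-03 -7.77000e-01]
 [ 0.00000e+00 -2.97000e-01  9.55000e-01 -1.48905e+02]
 [ 0.00000e+00  0.00000e+00  0.00000e+00  1.00000e+00]]
```

{"op": "send_rows", "data": {"increments": [[1,0.5,-0.9,0,0,0,0],[1,0.52,-0.98,0,0,0,0],[1,0.52,-0.98,0,0,0,0],[1,0.52,-0.98,0,0,0,0],[1,0.52,-0.98,0,0,0,0],[1,0.52,-0.98,0,0,0,0],[1,0.52,-0.98,0,0,0,0],[1,0.52,-0.98,0,0,0,0],[1,0.52,-0.98,0,0,0,0],[1,0.52,-0.98,0,0,0,0]]}}

```text
time_s: 0.98
eef_pos: [217.4, -493.8, 237.3]
ee_rot: [-3.122, -0.346, 0.0]
ft_force: [0.7, -1.2, 0.7]
opening: 92.9
gripper_force: 0.0
```

{"op": "send_rows", "data": {"increments": [[1,0.52,-0.98,0,0,0,0],[1,0.52,-0.98,0,0,0,0],[1,0.9,-0.71,0,0,0,0],[1,0.9,-0.71,0,0,0,0],[1,0.9,-0.71,0,0,0,0],[1,0.9,-0.71,0,0,0,0],[1,0.9,-0.71,0,0,0,0],[1,0.9,-0.71,0,0,0,0],[1,0.9,-0.71,0,0,0,0],[1,0.9,-0.71,0,0,0,0]]}}

```text
time_s: 1.82
eef_pos: [345.1, -308.9, 237.4]
ee_rot: [3.122, 0.346, -0.0]
ft_force: [0.5, 0.0, 0.1]
opening: 92.8
gripper_force: 0.0
```

{"op": "send_rows", "data": {"increments": [[1,0.9,-0.71,0,0,0,0],[1,1.0,-0.63,0,0,0,0],[1,1.0,-0.63,0,0,0,0],[1,1.0,-0.63,0,0,0,0],[1,1.0,-0.63,0,0,0,0],[1,1.0,-0.63,0,0,0,0],[1,1.0,-0.63,0,0,0,0],[1,1.0,-0.63,0,0,0,0],[1,0.9,-0.63,0,0,0,0],[1,0.5,-0.6,0,0,0,0]]}}

```text
time_s: 2.65
eef_pos: [500.1, -143.7, 237.3]
ee_rot: [-3.122, -0.348, -0.001]
ft_force: [0.0, -0.3, -0.1]
opening: 93.1
gripper_force: 0.0
```

```bash
cat >> h.py <<'E'
def sinkm(im,d,c):
    P=cloud(d,c);h=cv2.cvtColor(im,cv2.COLOR_RGB2HSV).astype(int);S,V=h[...,1],h[...,2]
    m=(d>0)&(S<60)&(V>100)&(P[...,2]>4)&(P[...,2]<30)&(np.hypot(P[...,0]-523,P[...,1]+121)<45)
    q=P[m];rep("sink",q)
    for lo in(4,15,17):
        t=q[q[:,2]>lo]
        if len(t)>8: print(lo,len(t),cv2.minAreaRect(t[:,:2].astype(np.float32)))
E
python3 - <<'E'
from h import *
im,d,c=cam("wrist");cv2.imwrite("pics/w1.png",im[:,:,::-1]);sinkm(im,d,c)
P=cloud(d,c);print(np.median(P[...,2][(P[...,2]<6)&(P[...,2]>-6)]))
E
```

```text
sink 1981 mean [ 525.9 -121.5   12.9] min [ 503.3 -144.2    4.6] max [548.2 -98.7  22.3]
4 1981 ((525.8182983398438, -121.19544982910156), (38.628326416015625, 40.05264663696289), 37.14474868774414)
15 843 ((525.3388061523438, -121.66636657714844), (37.33908462524414, 39.88157272338867), 37.21360397338867)
17 750 ((525.3368530273438, -121.65495300292969), (37.22875213623047, 39.899993896484375), 36.97744369506836)
1.7872389668985988
```

View pics/w1.png

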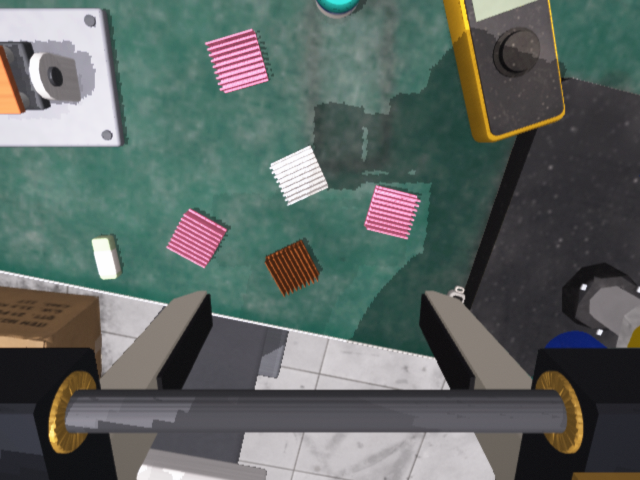

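{"op": "send_rows", "data": {"increments": [[1,0.32,-0.99,0,0,0,0],[1,0.32,-0.99,0,0,0,0],[1,0.32,-0.99,0,0,0,0],[1,0.32,-0.99,0,0,0,0],[1,0.32,-0.99,0,0,0,0],[1,0.32,-0.99,0,0,0,0],[1,0.32,-0.99,0,0,0,0],[1,0.32,-0.99,0,0,0,0],[1,0.32,-0.99,0,0,0,0],[1,0.32,-0.99,0,0,0,0]]}}

```text
time_s: 3.53
eef_pos: [517.1, 62.7, 237.3]
ee_rot: [3.122, 0.346, -0.001]
ft_force: [-0.4, -0.1, 0.3]
opening: 92.8
gripper_force: 0.0
```

{"op": "send_rows", "data": {"increments": [[1,0.32,-0.99,0,0,0,0],[1,0.32,-0.99,0,0,0,0],[1,0.32,-0.99,0,0,0,0],[1,0.32,-0.99,0,0,0,0],[1,0.32,-0.99,0,0,0,0],[1,0.32,-0.99,0,0,0,0],[1,0.28,-0.99,0,0,0,0],[1,0,0,0,0,0,-1],[1,0,0,0,0,0,-1],[1,0,0,0,0,0,-1]]}}

```text
time_s: 4.37
eef_pos: [529.7, 207.1, 237.1]
ee_rot: [3.067, 0.677, -0.001]
ft_force: [-0.3, -0.3, 0.6]
opening: 92.9
gripper_force: 0.0
```

{"op": "send_rows", "data": {"increments": [[1,0,0,0,0,0,-1],[1,0,0,0,0,0,-1],[1,0,0,0,0,0,-1],[1,0,0,0,0,0,-1],[1,0,0,0,0,0,-1],[1,0,0,0,0,0,-1],[1,0,0,0,0,0,-1],[1,0,0,0,0,0,-1],[1,0,0,0,0,0,-1],[1,0,0,0,0,0,-1]]}}

```text
time_s: 5.2
eef_pos: [529.9, 206.4, 237.2]
ee_rot: [2.652, 1.684, -0.001]
ft_force: [-0.2, -0.3, -1.0]
opening: 93.0
gripper_force: 0.0
```

{"op": "send_rows", "data": {"increments": [[1,0,0,0,0,0,-1],[1,0,0,0,0,0,-1],[1,0,0,0,0,0,-1],[1,0,0,0,0,0,-1],[1,0,0,0,0,0,-1],[1,0,0,0,0,0,-1],[1,0,0,0,0,0,-1],[1,0,0,0,0,0,-1],[1,0,0,0,0,0,-1],[1,0,0,0,0,0,0]]}}

```text
time_s: 6.03
eef_pos: [529.9, 206.3, 237.1]
ee_rot: [-2.002, -2.421, 0.001]
ft_force: [0.5, 0.0, 0.1]
opening: 93.3
gripper_force: 0.0
```

Run:
```python
from h import *
im,d,c=cam("wrist");cv2.imwrite("pics/w2.png",im[:,:,::-1]);s=read_state();print(s["eef_pos"],s["ee_rot"],s["joint_pos"])
P,red,yel,cop,H,S,V=meas(im,d,c,"w")
rep("red",P[red]);t=P[red&(P[...,2]>127)];rep("top",t);print(cv2.minAreaRect(t[:,:2].astype(np.float32)))
rep("cop",P[cop]);rep("yel",P[yel])
```

```text
[529.90346697 206.36686424 237.1719986 ] [-2.00735715e+00 -2.41619993e+00  6.79416758e-04] [-0.06285988  0.46647904 -0.57629131  1.93725113  0.33691644  0.8342161
 -0.63567567]
red 1111 mean [533.3 212.1 132.1] min [525.3 191.9 116.2] max [541.6 228.2 134.9]
top 1019 mean [533.6 210.7 133.2] min [525.5 191.8 130.2] max [541.7 227.7 134.9]
((534.0410766601562, 209.43380737304688), (12.128669738769531, 38.07997131347656), 13.201756477355957)
cop 1482 mean [547.5 119.3  69.8] min [527.1  95.3  64.8] max [572.5 141.5  75.7]
yel 920 mean [549.2 141.8  99.7] min [539.5 112.   98.3] max [560.1 173.8 101. ]
```

View pics/w2.png

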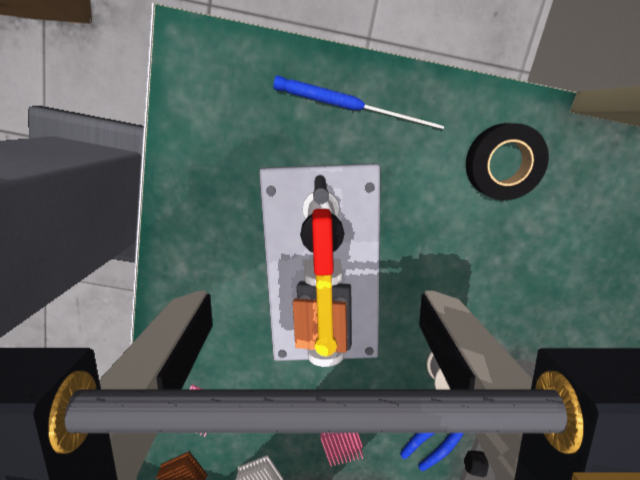

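{"op": "send_rows", "data": {"increments": [[1,0.12,0.16,0.5,0,0,-0.5],[1,0,0,1,0,0,0],[1,0,0,1,0,0,0],[1,0,0,1,0,0,0],[1,0,0,1,0,0,0],[0.5,0,0,0.7,0,0,0],[0.5,0,0,0.35,0,0,0],[0.4,0,0,0,0,0,0],[0.3,0,0,0,0,0,0],[0.3,0,0,0,0,0,0]], "squeeze": 15}}

```text
time_s: 6.92
eef_pos: [533.0, 210.2, 127.1]
ee_rot: [1.963, 2.452, 0.002]
ft_force: [0.2, -0.1, 0.5]
opening: 64.2
gripper_force: 0.0
```

{"op": "send_rows", "data": {"increments": [[0.2,0,0,0,0,0,0],[0.2,0,0,0,0,0,0],[0.15,0,0,0,0,0,0],[0.1,0,0,0,0,0,0],[0.05,0,0,0,0,0,0],[0,0,0,0,0,0,0],[0,0,0,0,0,0,0],[0,0,0,0,0,0,0],[0,0,0,0,0,0,0],[0,0,0,0,0,0,0]]}}

```text
time_s: 7.75
eef_pos: [533.7, 210.1, 126.5]
ee_rot: [1.963, 2.452, 0.003]
ft_force: [6.9, 0.3, -3.5]
opening: 12.8
gripper_force: 15.0
```

{"op": "send_rows", "data": {"increments": [[0,0,0.07,0,0,0,0],[0,0,0,0,0,0,-0.5],[0,0,0,0,0,0,-0.8],[0,0,0,0,0,0,-0.8],[0,0,0,0,0,0,-0.8],[0,0,0,0,0,0,-0.8],[0,0,0,0,0,0,-0.8],[0,0,0,0,0,0,-0.8],[0,0,0,0,0,0,-0.8],[0,0,0,0,0,0,-0.8]], "squeeze": 30}}

```text
time_s: 8.58
eef_pos: [532.7, 209.6, 126.5]
ee_rot: [-1.317, -2.851, 0.004]
ft_force: [-4.0, -1.4, 4.3]
opening: 13.1
gripper_force: 30.0
```

Run:
```python
from h import *
s=read_state();print(s["eef_pos"],s["ee_rot"],s["ft_force"],s["moment"],s["joint_pos"])
```

```text
[532.72557411 209.56898824 126.47222019] [-1.31723179 -2.8509154   0.00374325] [-3.97623254 -1.41991767  4.32119052] [-0.29259976  0.51517919 -0.09827103] [-0.0550327   0.63821513 -0.62138432  2.01915148  0.59232598  0.6710763
 -0.35773569]
```

{"op": "send_rows", "data": {"increments": [[0,0,0,0,0,0,-0.8],[0,0,0,0,0,0,-0.8],[0,0,0,0,0,0,-0.8],[0,0,0,0,0,0,-0.8],[0,0,0,0,0,0,-0.8],[0,0,0,0,0,0,-0.8],[0,0,0,0,0,0,-0.8],[0,0,0,0,0,0,-0.8],[0,0,0,0,0,0,-0.8],[0,0,0,0,0,0,-0.8]]}}

```text
time_s: 9.42
eef_pos: [532.0, 208.5, 126.5]
ee_rot: [-0.48, -3.102, 0.007]
ft_force: [-6.3, -4.7, 9.9]
opening: 12.6
gripper_force: 30.0
```

{"op": "send_rows", "data": {"increments": [[0,0,0,0,0,0,-0.8],[0,0,0,0,0,0,-0.8],[0,0,0,0,0,0,-0.8],[0,0,0,0,0,0,-0.8],[0,0,0,0,0,0,-0.8],[0,0,0,0,0,0,-0.8],[0,0,0,0,0,0,-0.3],[0,0,0,0,0,0,0],[0,0,0,0,0,0,0],[0,0,0,0,0,0,0]]}}

```text
time_s: 10.25
eef_pos: [531.9, 207.7, 126.5]
ee_rot: [0.072, -3.137, 0.009]
ft_force: [-6.4, -8.9, 12.4]
opening: 12.8
gripper_force: 30.0
```

Run:
```python
from h import *
s=read_state();print(s["eef_pos"],s["ee_rot"],s["ft_force"],s["moment"],s["joint_pos"])
im,d,c=cam("scene")
P,red,yel,cop,H,S,V=meas(im,d,c,"w")
k=yel&(P[...,1]>100);rep("yel",P[k])
if k.sum()>5: print(cv2.minAreaRect(P[k][:,:2].astype(np.float32)))
```

```text
[531.86534551 207.65065251 126.45270971] [ 0.07224537 -3.13739466  0.00871101] [-6.42083851 -8.89406747 12.44530173] [-1.4320362   1.27037523  0.13171454] [ 0.08898083  0.71190563 -0.86046648  2.01202415  0.77623366  0.78976368
  0.37581272]
yel 149 mean [606.8 213.   97.2] min [577.4 206.5  93.8] max [629.4 218.9  98.9]
((602.4139404296875, 214.72413635253906), (15.072548866271973, 55.970462799072266), 82.36256408691406)
```

{"op": "send_rows", "data": {"increments": [[0.3,0,0,0,0,0,0],[0.6,0,0,0,0,0,0],[0.7,0,0,0,0,0,0],[0.7,0,0,0,0,0,0],[0.7,0,0,-0.4,0,0,0],[0.7,0,0,-0.9,0,0,0],[0.7,0,0,-1,0,0,0],[0.75,0,0,-1,0,0,0],[0.75,0,-0.5,-0.8,0,0,0],[0.75,0.06,-0.97,0,0,0,0]]}}

```text
time_s: 11.13
eef_pos: [535.0, 184.0, 212.3]
ee_rot: [-0.078, 3.136, 0.006]
ft_force: [1.1, 0.3, 0.2]
opening: 69.1
gripper_force: 0.0
```

Run:
```python
from h import *
im,d,c=cam("scene");cv2.imwrite("pics/s2.png",im[:,:,::-1])
P,red,yel,cop,H,S,V=meas(im,d,c,"w")
k=yel&(P[...,1]>100);rep("yel",P[k]);print(cv2.minAreaRect(P[k][:,:2].astype(np.float32)))
rep("red",P[red])
```

```text
yel 219 mean [596.1 212.6  97.3] min [556.2 206.4  94.3] max [629.  219.5  98.9]
((591.3077392578125, 211.46104431152344), (76.98136901855469, 15.245083808898926), 2.5090761184692383)
red 466 mean [523.7 210.1 120. ] min [511.3 202.4 103.2] max [544.8 214.2 132.4]
```

View pics/s2.png

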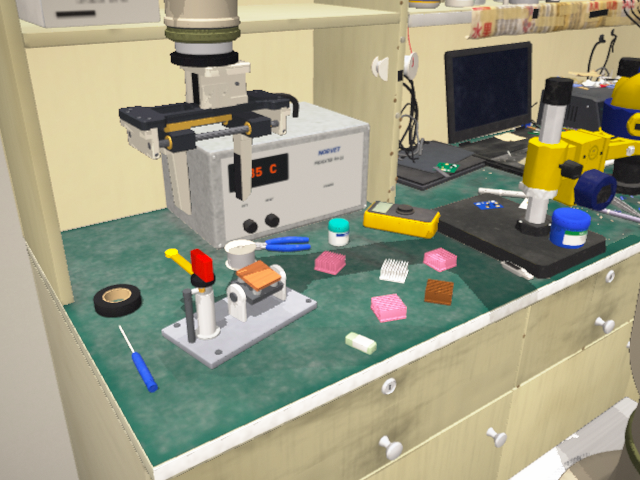

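The guard arm now points away from the plate, with its tip at (173,254), and the knob stayed at its stop.

{"op": "send_rows", "data": {"increments": [[0.75,0,-0.9,-0.5,0,0,0],[0.75,0,-0.97,-0.5,0,0,0],[0.75,0.05,-0.97,0,0,0,0],[0.75,0,0,0,0,0,1],[0.75,0,0,0,0,0,1],[0.75,0,0,0,0,0,1],[0.75,0,0,0,0,0,1],[0.75,0,0,0,0,0,1],[0.75,0,0,0,0,0,1],[0.75,0,0,0,0,0,0]]}}

```text
time_s: 12.02
eef_pos: [535.7, 124.2, 228.8]
ee_rot: [0.586, 3.086, 0.0]
ft_force: [1.2, -0.3, 0.3]
opening: 69.5
gripper_force: 0.0
```

```bash
cat >> h.py <<'E'
def copper(P,cop):
    q=P[cop];q=q[np.hypot(q[:,0]-547,q[:,1]-118)<45];m=q.mean(0)
    for _ in range(6):
        nn=np.linalg.svd(q-m,full_matrices=False)[2][2];k=abs((q-m)@nn)<1.2;q=q[k];m=q.mean(0)
    nn=nn*np.sign(nn[2]);a=np.radians(12.4)
    ys=np.array([-np.sin(a),np.cos(a),0]);xs=np.cross(ys,nn);xs/=np.linalg.norm(xs);yy=np.cross(nn,xs)
    r=cv2.minAreaRect(np.c_[(q-m)@xs,(q-m)@yy].astype(np.float32))
    ctr=m+xs*r[0][0]+yy*r[0][1]
    print("cop n",nn.round(4),"tilt",np.arccos(nn[2]).round(4),"az",np.degrees(np.arctan2(-nn[1],-nn[0])).round(2),"ctr",ctr.round(2),"rect",r,len(q))
E
python3 - <<'E'
from h import *
im,d,c=cam("wrist");cv2.imwrite("pics/w3.png",im[:,:,::-1]);s=read_state();print(s["eef_pos"],s["ee_rot"])
P,red,yel,cop,H,S,V=meas(im,d,c,"w");copper(P,cop)
k=(P[...,2]<6)&(P[...,2]>-6);print(np.median(P[k][:,2]))
sm=(abs(P[...,2]-13)<3)&(S<60)&(np.hypot(P[...,0]-546,P[...,1]-148)<150);b=P[sm];print(cv2.minAreaRect(b[:,:2].astype(np.float32)),len(b))
for n in("scene","side"):
    im,d,c=cam(n);P,red,yel,cop,H,S,V=meas(im,d,c,n);print(n);copper(P,cop)
E
```

```text
[535.68544015 124.21968445 228.72251305] [ 5.79631706e-01  3.08748408e+00 -2.72220029e-04]
cop n [-0.2252 -0.0507  0.973 ] tilt 0.2329 az 12.69 ctr [549.75 118.07  70.15] rect ((0.19191741943359375, -0.07862472534179688), (44.439937591552734, 45.07965087890625), 0.4939132034778595) 2829
1.7379571064518586
((548.0108642578125, 147.93365478515625), (110.28810119628906, 200.25491333007812), 12.840811729431152) 16762
scene
cop n [-0.217  -0.0403  0.9753] tilt 0.2225 az 10.53 ctr [545.49 116.98  67.41] rect ((3.7617626190185547, -2.833477020263672), (44.088836669921875, 45.946311950683594), 1.4883792400360107) 325
side
cop n [-0.2451 -0.0443  0.9685] tilt 0.2517 az 10.25 ctr [535.13 117.39  63.27] rect ((-1.6012554168701172, 0.8193225860595703), (23.585037231445312, 43.88479995727539), 8.655492782592773) 170
```

{"op": "send_rows", "data": {"increments": [[0.75,-0.33,-0.97,0,0,0,0],[0.75,-0.33,-0.97,0,0,0,0],[0.75,-0.33,-0.97,0,0,0,0],[0.75,-0.33,-0.97,0,0,0,0],[0.75,-0.33,-0.97,0,0,0,0],[0.75,-0.33,-0.97,0,0,0,0],[0.75,-0.33,-0.97,0,0,0,0],[0.75,-0.33,-0.97,0,0,0,0],[0.75,-0.33,-0.97,0,0,0,0],[0.75,-0.33,-0.97,0,0,0,0]]}}

```text
time_s: 13.0
eef_pos: [526.4, -81.8, 228.4]
ee_rot: [-0.579, -3.088, -0.0]
ft_force: [1.1, -0.4, -0.4]
opening: 69.9
gripper_force: 0.0
```

{"op": "send_rows", "data": {"increments": [[0.75,-0.33,-0.97,0,0,0,0],[0.75,-0.33,-0.97,0,0,0,0],[0.75,0,0,0.6,0,0,1],[0.75,0,0,0.7,0,0,1],[0.75,0,0,0.7,0,0,1],[0.75,0,0,0.7,0,0,1],[0.75,0,0,0.7,0,0,1],[0.75,0,0,0.7,0,0,1],[0.75,0,0,0.6,0,0,1],[0.75,0,0,0.3,0,0,0.9]]}}

```text
time_s: 13.83
eef_pos: [524.3, -121.6, 127.0]
ee_rot: [-1.402, -2.809, 0.0]
ft_force: [-0.5, -0.1, -0.4]
opening: 69.7
gripper_force: 0.0
```

Run:
```python
from h import *
im,d,c=cam("wrist");cv2.imwrite("pics/w4.png",im[:,:,::-1]);s=read_state();print(s["eef_pos"],s["ee_rot"],2*np.degrees(np.arctan2(s["ee_rot"][1],s["ee_rot"][0])),s["joint_pos"])
sinkm(im,d,c)
```

```text
[ 524.10354678 -121.40329722  126.62519905] [-1.40695202e+00 -2.80620228e+00  2.51252349e-04] -233.2558340424315 [ 0.55525322  0.60738742 -0.62749516  2.09577326  0.60714924  0.62588785
  0.14583359]
sink 3386 mean [ 525.1 -120.8   10.8] min [ 502.8 -143.4    4.5] max [547.5 -98.   22.1]
4 3386 ((525.7715454101562, -121.69267272949219), (40.02867889404297, 40.714683532714844), 37.49974822998047)
15 1094 ((525.7721557617188, -121.77890014648438), (37.27749252319336, 40.64987564086914), 37.066680908203125)
17 1040 ((525.7721557617188, -121.77890014648438), (37.27749252319336, 40.64987564086914), 37.066680908203125)
```

View pics/w4.png

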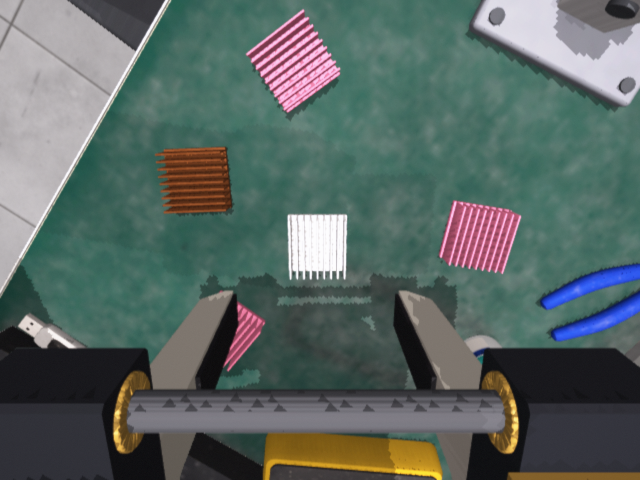

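The silver sink, at (317,246), sits squarely between the fingers and nothing blocks them. I'm descending to grip it.

{"op": "send_rows", "data": {"increments": [[0.75,-0.06,0.05,0.9,0,0,-0.1],[0.75,0,0,1,0,0,0],[0.75,0,0,1,0,0,0],[0.75,0,0,1,0,0,0],[0.75,0,0,0.8,0,0,0],[0.75,0,0,0.4,0,0,0],[0.75,0,0,0.15,0,0,0],[0.6,0,0,0,0,0,0],[0.5,0,0,0,0,0,0],[0.45,0,0,0,0,0,0]], "squeeze": 25}}

```text
time_s: 14.72
eef_pos: [526.8, -122.2, 24.3]
ee_rot: [1.39, 2.816, 0.001]
ft_force: [0.8, -0.3, -0.6]
opening: 54.1
gripper_force: 0.0
```

{"op": "send_rows", "data": {"increments": [[0.4,0,0,0.02,0,0,0],[0.35,0,0,0,0,0,0],[0.3,0,0,0,0,0,0],[0.25,0,0,0,0,0,0],[0.2,0,0,0,0,0,0],[0.2,0,0,0,0,0,0],[0.2,0,0,0,0,0,0],[0.2,0,0,0,0,0,0],[0.2,0,0,0,0,0,0],[0.2,0,0,0,0,0,0]]}}

```text
time_s: 15.55
eef_pos: [526.6, -122.3, 23.5]
ee_rot: [1.39, 2.816, -0.0]
ft_force: [-0.7, 0.1, 6.3]
opening: 38.6
gripper_force: 25.2
```

{"op": "send_rows", "data": {"increments": [[0.2,0,0,-0.2,0,0,0],[0.2,0,0,-0.5,0,0,0],[0.2,0,0,-0.9,0,0,0],[0.2,0,0,-1,0,0,0],[0.2,0,0,-1,0,0,0],[0.2,0,0,-1,0,0,0],[0.2,0,0,-1,0,0,0],[0.2,0,0,-0.4,0,0,0],[0.2,0,0,0,0,0,0],[0.2,0,0,0,0,0,0]]}}

```text
time_s: 16.38
eef_pos: [526.2, -122.4, 143.1]
ee_rot: [1.391, 2.816, -0.0]
ft_force: [0.2, 0.1, -2.3]
opening: 38.5
gripper_force: 24.9
```

```bash
cat >> h.py <<'E'
def held(im,d,c):
    s=read_state();P=cloud(d,c);R=Ro.from_rotvec(s["ee_rot"]).as_matrix();L=(P-s["eef_pos"])@R
    h=cv2.cvtColor(im,cv2.COLOR_RGB2HSV).astype(int)
    m=(d>0)&(h[...,1]<60)&(h[...,2]>100)&(abs(L[...,1])<18.5)&(abs(L[...,0])<40)&(L[...,2]>-8)&(L[...,2]<30)
    q=L[m];rep("held(tool)",q);t=q[q[:,2]<np.percentile(q[:,2],30)+2];rep("top",t)
    k=[np.percentile(q[abs(q[:,1]-y)<3][:,0],[2,98]).round(1).tolist() for y in(-12,0,12)];print(k)
E
python3 - <<'E'
from h import *
im,d,c=cam("wrist");cv2.imwrite("pics/w5.png",im[:,:,::-1]);s=read_state();print(s["eef_pos"],s["ee_rot"],s["ft_force"],s["moment"],s["opening"])
held(im,d,c)
E
```

```text
[ 525.84041563 -122.34625837  142.43693915] [-1.39090517e+00 -2.81620287e+00  6.81107453e-04] [-1.00686096 -0.3106909  -0.11760758] [-0.03721719 -0.17788202  0.02556574] 38.55159441318837
held(tool) 8142 mean [ 3.   0.2 11.3] min [-18.1 -17.6   1. ] max [20.8 17.9 18.8]
top 2732 mean [ 2.1 -0.2  2.3] min [-18.2 -18.    0.7] max [20.6 18.3  5.6]
[[-17.9, 20.8], [-18.2, 20.7], [-18.1, 20.8]]
```

View pics/w5.png

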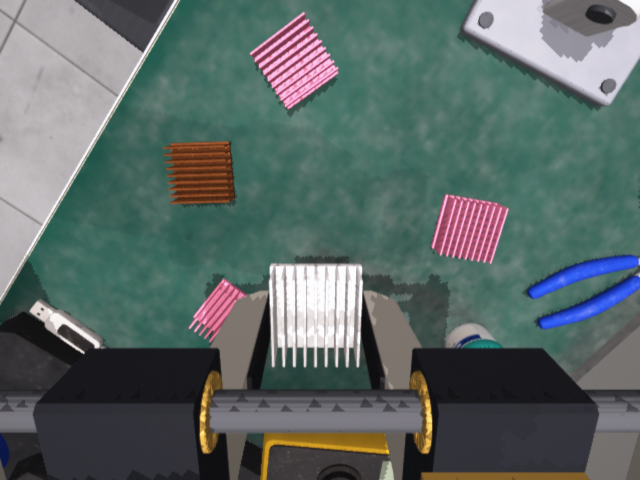

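The sink is held squarely at (317,315), with its centre about 1.2 mm along tool x. Next I'm rotating to the stage's yaw and tilting.

{"op": "send_rows", "data": {"increments": [[0.2,0,0,0,0,0,0.7],[0.2,0,0,0,0,0,1],[0.2,0,0,0,0,0,1],[0.2,0,0,0,0,0,1],[0.2,0,0,0,0,0,1],[0.2,0,0,0,0,0,1],[0.2,0,0,0,0,0,0.5],[0.2,0,0,0,-1,0,0],[0.2,0,0,0,-1,0,0],[0.2,0,0,0,-1,0,0]]}}

```text
time_s: 17.27
eef_pos: [525.8, -121.5, 141.8]
ee_rot: [1.875, 2.343, 0.25]
ft_force: [0.5, -0.7, -1.4]
opening: 38.5
gripper_force: 24.9
```

```bash
cat >> h.py <<'E'
def plan(face,yaw,t,h,ox,s=None):
    s=s or read_state();a=np.radians(yaw);xh=np.array([np.cos(a),np.sin(a),0]);ys=np.array([-np.sin(a),np.cos(a),0])
    n=np.array([0,0,np.cos(t)])-np.sin(t)*xh;xs=np.cross(ys,n);Rt=np.c_[ys,xs,-n]
    R=Ro.from_rotvec(s["ee_rot"]).as_matrix();p=np.array(face)+n*h-ys*ox
    print("turn units",(np.degrees(Ro.from_matrix(R.T@Rt).as_rotvec())/4).round(3))
    print("shift mm, tool now",(R.T@(p-s["eef_pos"])).round(1),"tool target",(Rt.T@(p-s["eef_pos"])).round(1))
E
python3 - <<'E'
from h import *
s=read_state();print(s["eef_pos"],s["joint_pos"],s["ft_force"]);plan((549,117.5,68.4),12.6,.233,23.5+25,1.2)
E
```

```text
[ 525.8461261  -121.45989239  141.84470397] [ 0.52560621  0.51308237 -0.49220711  2.22267046  0.57992909  0.30224807
 -0.20866613] [ 0.48894298 -0.72645519 -1.43427451]
turn units [-0.317 -0.03   0.018]
shift mm, tool now [226.8  56.9  39.4] tool target [227.   55.7  40.2]
```

{"op": "send_rows", "data": {"increments": [[0.2,0.5,0.1,0,-0.32,0,0],[0.2,1,0.25,0,0,0,0],[0.2,1,0.25,0,0,0,0],[0.2,1,0.25,0,0,0,0],[0.2,1,0.25,0,0,0,0],[0.2,1,0.25,0,0,0,0],[0.2,1,0.25,0,0,0,0],[0.2,1,0.25,0,0,0,0],[0.2,1,0.25,0,0,0,0],[0.2,1,0.25,0,0,0,0]]}}

```text
time_s: 18.1
eef_pos: [528.5, 74.4, 152.5]
ee_rot: [1.866, 2.332, 0.269]
ft_force: [0.1, -0.1, -1.1]
opening: 38.7
gripper_force: 24.9
```

{"op": "send_rows", "data": {"increments": [[0.2,1,0.25,0.2,0,0,0],[0.2,0.7,0.15,0.4,0,0,0],[0.2,0.15,0,0.4,0,0,0],[0.2,0,0,0.2,0,0,0],[0.2,0,0,0,0,0,0],[0.2,0,0,0,0,0,0],[0.2,0,0,0,0,0,0],[0.2,0,0,0,0,0,0],[0.2,0,0,0,0,0,0],[0.2,0,0,0,0,0,0]]}}

```text
time_s: 18.93
eef_pos: [534.4, 111.8, 132.5]
ee_rot: [1.866, 2.329, 0.272]
ft_force: [0.8, 0.5, -1.4]
opening: 38.8
gripper_force: 24.9
```

Run:
```python
from h import *
im,d,c=cam("wrist");cv2.imwrite("pics/w6.png",im[:,:,::-1]);s=read_state();print(s["eef_pos"],s["joint_pos"],s["ft_force"],s["moment"]);plan((549,117.5,68.4),12.6,.233,23.5+25,1.2)
held(im,d,c);P,red,yel,cop,H,S,V=meas(im,d,c,"w");print(cop.sum());
if cop.sum()>50: copper(P,cop)
q=P[cop];R=Ro.from_rotvec(s["ee_rot"]).as_matrix();rep("cop tool",(q-s["eef_pos"])@R)
im,d,c=cam("side");a=im[200:360,180:390,::-1];cv2.imwrite("pics/sd6.png",np.hstack([cv2.resize(a,(400,305)),cv2.resize(cv2.imread("pics/w6.png")[150:450,130:520],(396,305))]))
```

```text
[534.38113812 111.92863585 132.52323685] [-0.18978887  0.49280944 -0.18589562  2.26223045  0.62523323  0.19896694
 -0.72611365] [-0.17123776 -0.08849388 -0.22661327] [-0.10606834  0.14460204 -0.05081473]
turn units [-0.011 -0.001  0.002]
shift mm, tool now [ 1.   0.3 17.5] tool target [ 1.   0.3 17.5]
held(tool) 8090 mean [ 3.4 -0.1 11.8] min [-17.9 -17.8   1.6] max [20.9 17.8 19.4]
top 2729 mean [2.3 0.  2.8] min [-18.  -18.2   1.3] max [20.8 18.2  5.8]
[[-17.8, 21.0], [-18.1, 20.9], [-17.8, 20.8]]
2818
cop n [-0.223  -0.0517  0.9734] tilt 0.231 az 13.06 ctr [546.81 130.2   70.19] rect ((-0.162200927734375, -0.21610069274902344), (44.91192626953125, 20.217557907104492), 0.4762325584888458) 2648
cop tool 2818 mean [15.4  1.5 64.4] min [  5.8 -20.2  63.1] max [24.7 22.8 65.7]
```

View pics/sd6.png

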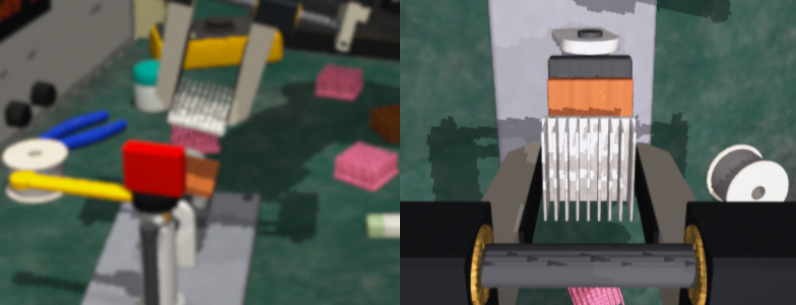

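The side view (left) shows the sink hanging above the copper plate and clear of everything. The wrist crop (right) shows the sink nearly lined up over the copper, with a small offset.

```bash
cat >> h.py <<'E'
def rel(P,cop,s):
    R=Ro.from_rotvec(s["ee_rot"]).as_matrix();q=(P[cop]-s["eef_pos"])@R
    q=q[abs(q[:,2]-np.median(q[:,2]))<2];print("plate z",np.median(q[:,2]).round(2),"slope y,x mm/mm",np.linalg.lstsq(np.c_[q[:,:2],np.ones(len(q))],q[:,2],rcond=None)[0].round(4))
    print("x far edge",[np.percentile(q[abs(q[:,1]-y)<4][:,0],99).round(2) for y in(-14,-7,0,7,14,)])
    xs=np.unique(q[:,0].round(0));r=[(x,*np.percentile(q[abs(q[:,0]-x)<1.5][:,1],[0.5,99.5]).round(2)) for x in(8,12,16,20,23)];print("y edges",[tuple(map(float,v)) for v in r])
E
python3 - <<'E'
from h import *
s=read_state();im,d,c=cam("wrist");P,red,yel,cop,H,S,V=meas(im,d,c,"w");rel(P,cop,s);held(im,d,c)
E
```

```text
plate z 64.34 slope y,x mm/mm [1.00000e-04 1.70000e-03 6.43505e+01]
x far edge [np.float64(24.81), np.float64(24.74), np.float64(24.77), np.float64(24.8), np.float64(24.89)]
y edges [(8.0, -20.95, 23.59), (12.0, -20.87, 23.41), (16.0, -20.71, 23.36), (20.0, -20.54, 23.31), (23.0, -20.86, 23.7)]
held(tool) 8095 mean [ 3.4 -0.1 11.8] min [-17.8 -17.8   1.6] max [20.9 17.8 19.3]
top 2708 mean [ 2.2 -0.   2.8] min [-18.1 -18.2   1.3] max [20.8 18.2  5.9]
[[-17.9, 21.0], [-18.2, 20.9], [-17.6, 20.9]]
```

{"op": "send_rows", "data": {"increments": [[0.2,0.06,0.06,0.2,0,0,0],[0.2,0,0,0.4,0,0,0],[0.2,0,0,0.4,0,0,0],[0.2,0,0,0.4,0,0,0],[0.2,0,0,0.25,0,0,0],[0.2,0,0,0.15,0,0,0],[0.2,0,0,0.1,0,0,0],[0.2,0,0,0,0,0,0],[0.2,0,0,0,0,0,0],[0.2,0,0,0,0,0,0]]}}

```text
time_s: 19.92
eef_pos: [543.5, 115.8, 95.1]
ee_rot: [1.865, 2.331, 0.271]
ft_force: [0.1, 0.1, -1.2]
opening: 38.7
gripper_force: 24.9
```

Run:
```python
from h import *
s=read_state();im,d,c=cam("wrist");P,red,yel,cop,H,S,V=meas(im,d,c,"w");rel(P,cop,s);held(im,d,c)
print(s["eef_pos"],s["joint_pos"],s["ft_force"]);plan((549,117.5,68.4),12.6,.233,23.5,1.2)
```

```text
plate z 25.85 slope y,x mm/mm [3.30000e-03 4.00000e-04 2.57939e+01]
x far edge [np.float64(23.48), np.float64(23.29), np.float64(23.39), np.float64(23.52), np.float64(23.42)]
y edges [(8.0, -22.05, 23.1), (12.0, -22.07, 23.02), (16.0, -21.91, 22.79), (20.0, -21.65, 22.58), (23.0, -21.54, 22.38)]
held(tool) 8123 mean [ 3.4 -0.1 12. ] min [-17.8 -17.8   1.8] max [21.1 17.8 19.4]
top 2719 mean [ 2.4 -0.   3. ] min [-18.  -18.2   1.5] max [20.9 18.2  6.1]
[[-18.0, 21.2], [-17.9, 21.0], [-17.8, 21.0]]
[543.48727944 115.80376659  95.12592961] [-0.25448094  0.56701712 -0.10082586  2.26864879  0.79860347  0.11149202
 -0.89850786] [ 0.13789601  0.05218439 -1.23443504]
turn units [-0.022 -0.003  0.015]
shift mm, tool now [-0.7 -0.7  4. ] tool target [-0.7 -0.7  4. ]
```

{"op": "send_rows", "data": {"increments": [[0.2,-0.02,0,0.05,0,0,0],[0.2,0,0,0.05,0,0,0],[0.2,0,0,0.05,0,0,0],[0.2,0,0,0.05,0,0,0],[0.2,0,0,0,0,0,0],[0.2,0,0,0,0,0,0],[0.2,0,0,0,0,0,0],[0.2,0,0,0,0,0,0],[0.2,0,0,0,0,0,0],[0.2,0,0,0,0,0,0]]}}

```text
time_s: 20.8
eef_pos: [544.6, 115.5, 91.7]
ee_rot: [1.865, 2.33, 0.271]
ft_force: [0.2, 0.4, -1.2]
opening: 38.8
gripper_force: 24.9
```

Run:
```python
from h import *
s=read_state();print(s["eef_pos"],s["joint_pos"],s["ft_force"]);plan((549,117.5,68.4),12.6,.233,23.5,1.2)
```

```text
[544.61453306 115.50570772  91.68496325] [-0.24712488  0.57443131 -0.10954533  2.26837285  0.88000949  0.11037514
 -0.97868633] [ 0.204058    0.37594709 -1.21190519]
turn units [-0.017 -0.003  0.012]
shift mm, tool now [-0.2 -0.8  0.2] tool target [-0.2 -0.8  0.2]
```

{"op": "send_rows", "data": {"increments": [[0.2,0,0,0.03,0,0,0],[0.2,0,0,0.03,0,0,0],[0.2,0,0,0.03,0,0,0],[0.2,0,0,0.01,0,0,0],[0.2,0,0,0,0,0,0],[0.2,0,0,0,0,0,0],[0.2,0,0,0,0,0,0],[0.2,0,0,0,0,0,0],[0.2,0,0,0,0,0,0],[0.2,0,0,0,0,0,0]]}}

```text
time_s: 21.63
eef_pos: [545.1, 115.6, 89.7]
ee_rot: [1.865, 2.33, 0.271]
ft_force: [-1.2, -0.2, 4.2]
opening: 38.6
gripper_force: 25.1
```

Run:
```python
from h import *
s=read_state();print(s["eef_pos"],s["joint_pos"],s["ft_force"],s["moment"]);plan((549,117.5,68.4),12.6,.233,23.5,1.2)
im,d,c=cam("wrist");P,red,yel,cop,H,S,V=meas(im,d,c,"w");rel(P,cop,s);held(im,d,c)
```

```text
[545.08773892 115.60079588  89.72948132] [-0.24434139  0.57857905 -0.11338225  2.26822559  0.92126405  0.10989225
 -1.01962425] [-1.17538356 -0.18594223  4.15342251] [-0.11461717  0.22421611  0.01085993]
turn units [-0.016 -0.003  0.012]
shift mm, tool now [-0.2 -0.8 -1.8] tool target [-0.2 -0.8 -1.8]
plate z 21.94 slope y,x mm/mm [-4.30000e-03  9.00000e-04  2.20547e+01]
x far edge [np.float64(23.98), np.float64(23.83), np.float64(23.96), np.float64(24.09), np.float64(24.08)]
y edges [(8.0, -22.25, 22.66), (12.0, -22.12, 22.49), (16.0, -22.45, 22.86), (20.0, -22.24, 22.72), (23.0, -21.9, 22.41)]
held(tool) 9013 mean [ 2.5 -0.1 13.3] min [-37.7 -17.6   1.6] max [38.4 17.8 28.3]
top 2985 mean [ 2.6 -0.2  3.2] min [-18.  -18.1   1.3] max [20.9 18.2  7.7]
[[-35.4, 37.8], [-38.6, 38.9], [-36.6, 37.8]]
```

{"op": "send_rows", "data": {"increments": [[0.2,0,0.01,0.03,0,0,0],[0.2,0,0,0.03,0,0,0],[0.2,0,0,0.03,0,0,0],[0.2,0,0,0.02,0,0,0],[0.2,0,0,0,0,0,0],[0.2,0,0,0,0,0,0],[0.2,0,0,0,0,0,0],[0.2,0,0,0,0,0,0],[0.2,0,0,0,0,0,0],[0.2,0,0,0,0,0,0]]}}

```text
time_s: 22.52
eef_pos: [545.6, 115.7, 87.6]
ee_rot: [1.865, 2.33, 0.271]
ft_force: [-2.9, -0.9, 6.5]
opening: 38.7
gripper_force: 25.2
```

Run:
```python
from h import *
F=[]
for i in range(8):
    s=read_state();im,d,c=cam("wrist");F.append(np.r_[s["ft_force"],s["moment"],s["joint_pos"][5]])
print(np.mean(F,0).round(4),np.std(F,0).round(4));print(s["eef_pos"],s["joint_pos"]);plan((549,117.5,68.4),12.6,.233,23.5,1.2)
P,red,yel,cop,H,S,V=meas(im,d,c,"w");rel(P,cop,s);held(im,d,c);cv2.imwrite("pics/w9.png",im[:,:,::-1])
im,d,c=cam("scene");cv2.imwrite("pics/f.png",np.hstack([cv2.resize(im[180:370,140:400,::-1],(420,307)),cv2.resize(cv2.imread("pics/w9.png")[150:450,130:520],(380,307))]))
```

```text
[-2.5433 -0.4516  6.2012 -0.1143  0.4287  0.0067  0.1096] [0.3744 0.4243 0.2272 0.0262 0.0089 0.0373 0.    ]
[545.56734827 115.7244499   87.59203755] [-0.24166168  0.58309985 -0.11716802  2.26793972  0.96277021  0.10965433
 -1.06072177]
turn units [-0.019 -0.002  0.013]
shift mm, tool now [-0.2 -0.8 -4. ] tool target [-0.2 -0.8 -4. ]
plate z 21.9 slope y,x mm/mm [4.60000e-03 2.80000e-03 2.17842e+01]
x far edge [np.float64(23.99), np.float64(23.92), np.float64(23.91), np.float64(23.9), np.float64(23.99)]
y edges [(8.0, -22.13, 22.46), (12.0, -22.06, 22.48), (16.0, -22.38, 22.83), (20.0, -22.16, 22.59), (23.0, -21.96, 22.25)]
held(tool) 9307 mean [ 1.9 -0.1 13.5] min [-37.9 -17.7   1.6] max [38.6 17.7 28.3]
top 3073 mean [ 2.6 -0.2  3.3] min [-18.  -18.2   1.2] max [21.  18.2  8.1]
[[-37.9, 38.7], [-38.8, 39.0], [-38.0, 38.6]]
```

View pics/f.png

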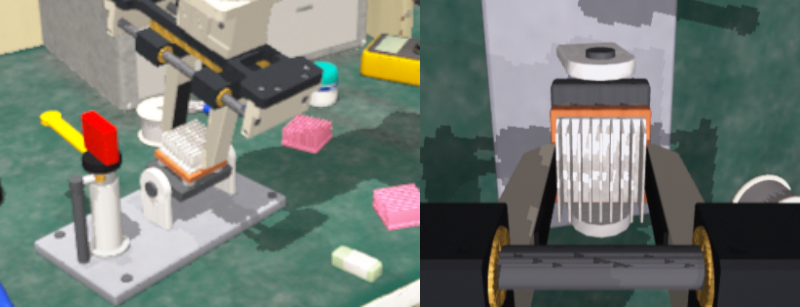

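The picture shows the sink seated flush and centred on the copper with an even rim, and the guard arm swung clear. The spring load is about 7.8 N, which is about 4 mm of sink.

```bash
python3 -c "
from rig import *
print(sign_off())"
```

```text
the job is handed in; nothing more can be done
None
```

I turned the knob to its far stop, swinging the guard off the plate, then gripped the heat sink and pressed it centred, square and flush on the copper plate. It is sunk about 4 mm at about 7.8 N, still gripped and held, and I handed the job in at about 23 s; joint 6 ended at 0.1096 rad, a hair under its stated 0.11 lower limit.

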